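# Build the keyed spacer stack on the assembly arbor

## Robot

A 6-joint arm with a two-finger parallel gripper is mounted at the origin on a cart in front of the work surface, level with it; the furniture and walls round the work are solid. World frame = base frame: x ahead of the robot, y to its left, z up, the work surface at z = 0. Lengths are in m, angles in rad, forces in N, time in s.
With the tool pointing down it reaches from about 0.3 to 0.775 m from the base axis. Payload 14.6 kg.
Tool frame: the origin (TCP) lies between the finger pads; the fingertips stand ctrl.tip_extent ahead of it and the grasp point (between the pads) lies 3 mm ahead of it (ctrl.tip_extent is the distance from the TCP to the fingertips, in m); z points along the fingers, y is the line along which they close (so a half turn about z gives the same grasp; the last joint's range is limited). The gripper opens to 94 mm and grips with 3 to 60 N. Pads are 16 mm wide; open, the fingers measure 119 mm over their backs; the gripper's body (75 mm by 177 mm) begins 78 mm behind the grasp point.
Start: joints at [-1.198, 0.3, 1.521, -0, 1.321, -0.067], TCP at [0.234, -0.498, 0.227] pointing down, gripper open.
Joint ranges: [-3.03, 3.03], [-0.79, 2.21], [0.23, 2.52], [-1.04, 4.18], [0, 3.07], [-2.55, 2.55]. Speed limits (rad/s): [2.22, 2.22, 2.57, 3.14, 3.14, 3.14].

## Interface

Orientations are given as [roll, pitch, yaw] about the fixed x, y, z axes, in that order (R = Rz(yaw) Ry(pitch) Rx(roll)).
In Python, from station import ctrl, camrig gives the robot as it stands (ctrl), with the cameras (camrig).
- The arm moves only by the shell command python3 shift.py 'ROWS' [OPENING] [FORCE]. ROWS is a JSON list of rows, 1 to 10 of them, each of 6 numbers: dx, dy, dz in m, then a rotation vector rx, ry, rz in rad; each row shifts and turns the commanded pose from where the row before left it, along the tool's axes as they then stand; what a row does not reach is not made up. A row lasts 1/10 s, in which the tool goes at most 0.05 m and 0.15 rad, less where a joint would pass 70% of its speed; a pose out of reach is approached as far as the arm can. OPENING is the finger opening in m, set as the command begins (- or left out keeps the last). The fingers move at their own pace and stop on an object; FORCE is the grip in N (left out, the last holds). Time passes only in rows, so rows that do not move let the fingers close. It prints the time, the measured TCP pose, the force, the opening and the grip force at its end.
- ctrl.get_obs(): the state, without advancing time (a new reading comes with each control period).
- camrig.camera(name): name is "side" or "top"; returns a dict with "pixels" (384x512x3 uint8, blue, green, red), "fx", "fy", "cx", "cy" (pixels), "extrinsics" (4x4, takes a point from camera to world coordinates). Camera axes: x right, y up, looking along -z (the intrinsics and any distortion apply to the point x, -y, -z); pixel columns grow to the right and rows downward; lengths in m; the calibration is good to about 2 mm. A picture is of the moment at which its call begins. There is no depth.
- ctrl.hand_in(): hands the job in; it is judged then, once.
The state is a dict: "time_s": time; "qpos": joint angles; "joint_vel": joint speeds; "tau": joint torques, N m; "ee_pos": TCP position; "eef_rot": TCP orientation; "force": force on the tool from outside, world axes, zero at the start; "moment": the same for the moment, N m; "grip_width": finger opening in m; "grip_force": force on a finger pad.
Only numpy, scipy, OpenCV 4.12 (cv2) and the standard library are available. Lean on these libraries where they do the work, as an engineer would, in place of code of your own. Each camera call takes 0.05 s, during which the arm holds its last target. There are 200 camera calls.

## Task

Thread the three keyed spacer rings onto the post of the assembly arbor, blue first, then orange, then green on top, each turned until its keyways take the post's two brass keys and pushed fully home so that they stack flat without gaps. Feel for the keys and do not force a ring or jam it against the fixture. Leave the other things on the bench where they are.

Things in the scene. Friction and masses are not known exactly. Their poses are not given: they have to be found in the camera images.
- arbor: bench fixture, bolted down: square grey base plate 110 x 110 x 12 mm with a round aluminium seat and an upright steel post with two brass keys. Origin: centre of the base's underside on the bench, z up along the post's axis, x and y along the plate's edges, yaw within 0.3 of 0. With all rings home their undersides are 20 (blue), 42 (orange) and 59 mm (green) above this origin.
- seat (a point): flat top of the fixture's round seat (72 mm across, 20 mm above the bench), on the post's axis; axes as the base's. The two keys, 180 degrees apart, run up the post from here. The post is clamped: a ring cannot turn it. The line through its keys lies anywhere from -0.5 to +0.5 rad about z from the base's x axis; this angle is NOT reported: see it or feel for it.
- key_tops (a point): point on the post's axis at the height of the keys' flat tops, 48 mm above the seat; axes as the base's. Each key is 6 mm wide and reaches 17 mm from the axis. A ring turned wrong comes to rest here on the key tops; it passes down when its keyways are within about 0.08 rad of the keys, and then slides freely. Nothing springs back.
- post_top (a point): top of the post on its axis, 62 mm above the seat, 82 mm above the bench; axes as the base's. The post is 24 mm in diameter; its topmost 7 mm taper to 14 mm across, the next 7 mm are plain round, below that come the keys.
- ring_thick: blue spacer ring, 22 mm thick, about 150 g, flat on the bench: a 66 mm disc with a 27 mm round bore, two grip flats 50 mm apart facing its +y and -y, and two keyways 9 mm wide, out to 19 mm from the centre, along its +x and -x. A half turn about z changes nothing; keep this side up. Origin: centre of the underside, z along the bore. Starts z up, yaw within 0.6 of 0.
- ring_middle: orange spacer ring, 17 mm thick, about 120 g, flat on the bench: a 66 mm disc with a 27 mm round bore, two grip flats 50 mm apart facing its +y and -y, and two keyways 9 mm wide, out to 19 mm from the centre, along its +x and -x. A half turn about z changes nothing; keep this side up. Origin: centre of the underside, z along the bore. Starts z up, yaw within 0.6 of 0.
- ring_thin: green spacer ring, 14 mm thick, about 100 g, flat on the bench: a 66 mm disc with a 27 mm round bore, two grip flats 50 mm apart facing its +y and -y, and two keyways 9 mm wide, out to 19 mm from the centre, along its +x and -x. A half turn about z changes nothing; keep this side up. Origin: centre of the underside, z along the bore. Starts z up, yaw within 0.6 of 0.
- caliper: steel sliding caliper lying flat, 61 x 150 x 12 mm, origin under its centre (bystander)
- lens_canister: black lens canister standing, 37 mm across, 62 mm high, origin under its centre (bystander)
- eyepiece: black spare eyepiece standing, 39 mm across, 63 mm high, origin under its centre (bystander)
- wafer_carrier: round white wafer carrier, 64 mm across, 14 mm high, origin under its centre (bystander)

How it is judged:
By the outcome, as a careful person would: the job done as asked, in the order asked, and still so for the second after the job is handed in, with the robot touching nothing.
It also fails if it takes over 72 s, if anything falls off the work surface, if the arm or the gripper's body presses on something with over 40 N, if the wrist force passes 120 N, or if a joint passes its speed limit or range.

## Working session

There is one attempt and no reset: what is moved stays moved. The work goes in short steps, Python scripts to look and compute and a shell command to move; the robot and the scene stay as the last step left them, time stands still between calls to the robot, and variables do not carry over. Pictures are saved under pics/ and viewed, at most 10 in all, crops included, and the job is handed in when it is done.

```bash
ls; mkdir -p pics; python3 - <<'E'
from station import ctrl, camrig
import cv2,numpy as np
for n in("top","side"):
    c=camrig.camera(n); cv2.imwrite(f"pics/{n}0.png",c["pixels"]); print({k:(np.round(v,4).tolist() if k!='pixels' else 0) for k,v in c.items()})
print(ctrl.get_obs(),ctrl.tip_extent)
E
```

```text
pics
shift.py
station.py
{'pixels': 0, 'fx': 431.8126, 'fy': 431.8126, 'cx': 251.9975, 'cy': 186.0484, 'extrinsics': [[-0.0271, 0.9959, -0.086, 0.4207], [-0.9996, -0.0277, -0.0056, -0.0452], [-0.008, 0.0858, 0.9963, 1.5094], [0.0, 0.0, 0.0, 1.0]]}
{'pixels': 0, 'fx': 415.874, 'fy': 415.874, 'cx': 257.6589, 'cy': 188.7438, 'extrinsics': [[-0.9998, 0.0204, 0.0034, 0.5374], [-0.0061, -0.4477, 0.8941, 0.9188], [0.0197, 0.8939, 0.4478, 0.5401], [0.0, 0.0, 0.0, 1.0]]}
{'time_s': 0.1, 'qpos': array([-1.19761621e+00,  3.00400927e-01,  1.52155856e+00,  1.01291061e-05,
        1.32073171e+00, -6.66049213e-02]), 'joint_vel': array([-0.00105377, -0.00279771,  0.00020764,  0.00029357,  0.00100409,
       -0.00150501]), 'tau': array([-1.17434652e-04, -5.32645869e+01, -3.53280973e+01,  7.09430175e-02,
        2.34927930e-02, -5.11359974e-05]), 'ee_pos': array([ 0.2340703 , -0.49744409,  0.22693435]), 'eef_rot': array([-3.14049720e+00, -8.29038048e-05,  4.39782482e-01]), 'force': array([-0.11168505,  0.1468526 ,  0.03358269]), 'moment': array([ 0.03857447,  0.03429337, -0.00096761]), 'grip_force': 0.0, 'grip_width': 0.09387927101538847} 0.022
```

View pics/top0.png

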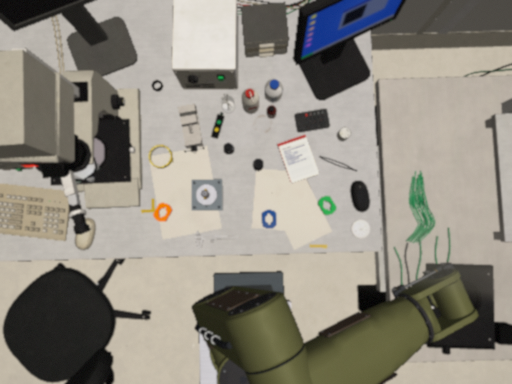

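View pics/side0.png

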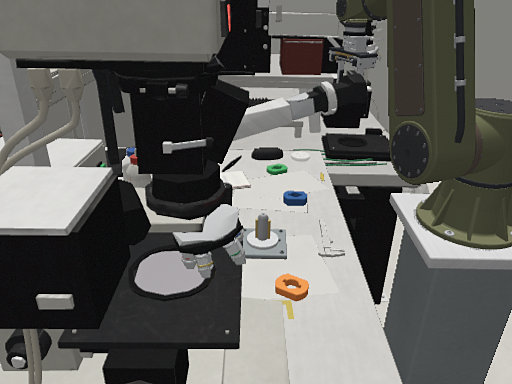

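```bash
cat > h.py <<'E'
from station import ctrl, camrig
import cv2,numpy as np
def ray(c,px):
    px=np.atleast_2d(px).astype(float); E=np.array(c["extrinsics"])
    d=np.c_[(px[:,0]-c["cx"])/c["fx"],-(px[:,1]-c["cy"])/c["fy"],-np.ones(len(px))]@E[:3,:3].T
    return E[:3,3],d
def cast(c,px,z):
    o,d=ray(c,px); return o+d*((z-o[2])/d[:,2])[:,None]
def proj(c,P):
    E=np.array(c["extrinsics"]); q=(np.atleast_2d(P)-E[:3,3])@E[:3,:3]
    return np.c_[c["cx"]+c["fx"]*q[:,0]/-q[:,2],c["cy"]-c["fy"]*q[:,1]/-q[:,2]]
HUE={"blue":(100,130),"orange":(5,17),"green":(50,85)}
def blob(c,col,near,r=25):
    hsv=cv2.cvtColor(np.ascontiguousarray(c["pixels"]),cv2.COLOR_BGR2HSV); lo,hi=HUE[col]
    m=cv2.inRange(hsv,(lo,110,50),(hi,255,255)); w=np.zeros_like(m); cv2.circle(w,near,r,255,-1); m&=w
    cs,_=cv2.findContours(m,cv2.RETR_EXTERNAL,cv2.CHAIN_APPROX_NONE)
    return m,max(cs,key=cv2.contourArea)
E
python3 - <<'E'
from h import *
T=camrig.camera("top");S=camrig.camera("side")
for col,nt,ns,t in(("blue",(268,218),(295,198),.022),("orange",(162,212),(292,287),.017),("green",(326,205),(277,169),.014)):
    for n,c,near in(("top",T,nt),("side",S,ns)):
        m,k=blob(c,col,near); k=k[:,0]
        fill=np.zeros_like(m); cv2.drawContours(fill,[k],-1,255,-1)
        z=t if n=="top" else t/2
        P=cast(c,np.argwhere(fill)[:,::-1],z)[:,:2]
        w,v=np.linalg.eigh(np.cov(P.T)); a=np.arctan2(v[1,1],v[0,1]); a=(a+np.pi/2)%np.pi-np.pi/2
        R=cv2.minAreaRect((cast(c,k,z)[:,:2]*1000).astype(np.float32))
        print(col,n,P.mean(0).round(4),"yaw",a.round(3),"sd",np.sqrt(w).round(4),"rect",np.round(R[0],1),np.round(R[1],1),round(R[2],1))
a=T["pixels"][170:220,182:232]; b=S["pixels"][200:265,235:300]
cv2.imwrite("pics/arb.png",np.hstack([cv2.resize(a,(390,390),interpolation=cv2.INTER_CUBIC),cv2.resize(b,(390,390),interpolation=cv2.INTER_CUBIC)]))
E
```

```text
blue top [ 0.4357 -0.0907] yaw 0.025 sd [0.0112 0.0148] rect [435.7 -90.4] [37.8 51.4] 88.3
blue side [ 0.4321 -0.0878] yaw 1.388 sd [0.017 0.022] rect [430.3 -88.8] [78.2 61.2] 87.1
orange top [0.4689 0.2767] yaw -0.777 sd [0.0141 0.0171] rect [468.5 276.4] [52.2 65.5] 55.5
orange side [0.4652 0.2802] yaw -1.126 sd [0.0162 0.019 ] rect [466.  279.2] [62.9 70.8] 59.7
green top [ 0.4768 -0.2931] yaw 0.549 sd [0.0125 0.0162] rect [ 477.  -292.7] [60.6 45.3] 28.7
green side [ 0.4743 -0.2881] yaw 1.249 sd [0.0162 0.0207] rect [ 474.3 -289.2] [73.6 65.9] 32.5
```

View pics/arb.png

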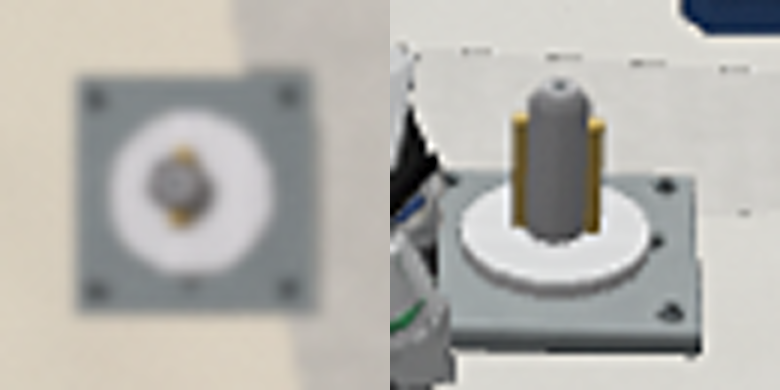

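```bash
cat >> h.py <<'E'
def soft(c,near,col,r,f=0.5):
    "upsampled mask: distance to background vs object colour (projection on bg->obj line)"
    k=8; x,y=near; a=c["pixels"][y-r:y+r+1,x-r:x+r+1].astype(np.float32)
    a=cv2.resize(a,None,fx=k,fy=k,interpolation=cv2.INTER_CUBIC); a=np.clip(a,0,255).astype(np.uint8)
    hsv=cv2.cvtColor(a,cv2.COLOR_BGR2HSV); lo,hi=HUE[col]
    s=hsv[...,1].astype(float)*((hsv[...,0]>=lo-6)&(hsv[...,0]<=hi+6)); core=np.percentile(s[s>80],80)
    bg=np.median(hsv[...,1])
    m=(s>bg+f*(core-bg)).astype(np.uint8)
    cs,_=cv2.findContours(m,cv2.RETR_EXTERNAL,cv2.CHAIN_APPROX_NONE); q=max(cs,key=cv2.contourArea)
    return (q[:,0]+.5)/k-.5+[x-r,y-r]
HUE["brass"]=(15,30)
E
python3 - <<'E'
from h import *
T=camrig.camera("top");S=camrig.camera("side")
for col,nt,ns,t in(("blue",(268,218),(295,198),.022),("orange",(163,212),(292,287),.017),("green",(326,205),(277,169),.014)):
    for n,c,near in(("top",T,nt),("side",S,ns)):
        k=soft(c,near,col,15 if n=="top" else 24)
        P=(cast(c,k,t/2)[:,:2]*1000).astype(np.float32)
        R=cv2.minAreaRect(P);M=cv2.moments(P[:,None]);
        a=.5*np.arctan2(2*M["mu11"],M["mu20"]-M["mu02"])
        print(col,n,"centroid",round(M["m10"]/M["m00"],1),round(M["m01"]/M["m00"],1),"yaw",a.round(3),"rect",np.round(R[0],1),np.round(R[1],1),round(np.radians(R[2]),3))
# arbor: plate outline in the top view, key tops in both
def crop(px,k,o): return (np.array(px)+.5)/k-.5+o
pt=crop((180,185),7.8,[182,170]); ps=crop((170,82),6,[235,200])
print("post top",cast(T,pt,.080),cast(S,ps,.082)); print("seat top view",cast(T,crop((190,192),7.8,[182,170]),.02),"plate",cast(T,crop((196,191),7.8,[182,170]),.012))
print("seat side", cast(S,crop((555-390,236),6,[235,200]),.02))
hs=cv2.cvtColor(cv2.resize(T["pixels"][184:205,194:215],None,fx=8,fy=8,interpolation=cv2.INTER_CUBIC),cv2.COLOR_BGR2HSV)
m=cv2.inRange(hs,(14,90,60),(32,255,255)); n,_,st,ce=cv2.connectedComponentsWithStats(m)
for s,e in zip(st[1:],ce[1:]):
    if s[4]>15: print("T brass",s[4],cast(T,crop(e,8,[194,184]),.068)[0,:2])
hs=cv2.cvtColor(cv2.resize(S["pixels"][200:265,235:300],None,fx=8,fy=8,interpolation=cv2.INTER_CUBIC),cv2.COLOR_BGR2HSV)
m=cv2.inRange(hs,(14,90,60),(32,255,255)); n,L,st,ce=cv2.connectedComponentsWithStats(m)
for i in range(1,n):
    if st[i][4]>60:
        yy,xx=np.where(L==i); y0=yy.min(); top=[xx[yy<y0+12].mean(),y0+6]
        print("S brass",st[i],crop(top,8,[235,200]),cast(S,crop(top,8,[235,200]),.068)[0,:2])
E
```

```text
blue top centroid 435.7 -91.2 yaw 0.009 rect [436.  -90.8] [44.6 57.8] 1.542
blue side centroid 431.5 -87.8 yaw 1.435 rect [430.6 -87.2] [85.6 64.3] 1.532
orange top centroid 471.2 282.5 yaw 1.228 rect [472.9 288.7] [77.3 63.3] 1.178
orange side centroid 465.2 278.7 yaw -1.206 rect [465.6 278.4] [66.4 71.8] 1.044
green top centroid 477.2 -294.0 yaw 0.538 rect [ 477.1 -294. ] [62.2 46.9] 0.527
green side centroid 474.0 -290.0 yaw 1.21 rect [ 473.4 -289.4] [64.4 84.1] 0.007
post top [[0.5242928 0.120751  0.08     ]] [[0.52160046 0.1239136  0.082     ]]
seat top view [[0.52540818 0.12333372 0.02      ]] plate [[0.52634355 0.12155409 0.012     ]]
seat side [[0.52194461 0.13193997 0.02      ]]
T brass 104 [0.51192683 0.12226655]
S brass [ 165  153   18  148 2064] [256.31607143 219.4375    ] [0.53585159 0.12753725]
S brass [ 259  159   26  151 2555] [268.71629902 220.1875    ] [0.50848268 0.12968401]
```

```bash
cat >> h.py <<'E'
def go(x,y,z,yaw):
    o=ctrl.get_obs(); p=o["ee_pos"]; r=o["eef_rot"]; a=r[2]
    dX,dY,dZ=np.array([x,y,z])-p; turn=(yaw-a+np.pi)%(2*np.pi)-np.pi
    print("t",o["time_s"],"rot",r.round(3),"TOOL dx %.4f dy %.4f dz %.4f rz %.3f"%(np.cos(a)*dX+np.sin(a)*dY,np.sin(a)*dX-np.cos(a)*dY,-dZ,-turn))
E
python3 -c "
from h import *
go(.4336,-.0895,.10,.01)"
```

```text
t 0.3 rot [-3.141  0.     0.44 ] TOOL dx 0.3542 dy -0.2843 dz 0.1273 rz 0.430
```

```bash
python3 shift.py '[[0.035,-0.028,0,0,0,0],[0.035,-0.028,0,0,0,0],[0.035,-0.028,0,0,0,0],[0.035,-0.028,0,0,0,0],[0.035,-0.028,0,0,0,0],[0.035,-0.028,0,0,0,0],[0.035,-0.028,0,0,0,0],[0.035,-0.028,0,0,0,0],[0.035,-0.028,0,0,0,0],[0.035,-0.028,0,0,0,0]]' 0.094
python3 shift.py '[[0,0,0.03,0,0,0.145],[0,0,0.03,0,0,0.145],[0,0,0.03,0,0,0.14],[0,0,0,0,0,0],[0,0,0,0,0,0]]'; python3 -c "
from h import *
go(.4336,-.0895,.025,.01)"
```

```text
time_s: 1.3
ee_pos: [0.4321, -0.0935, 0.2277]
eef_rot: [3.141, -0.0, 0.44]
force: [0.5, -0.9, 0.6]
grip_width: 0.0943
grip_force: 0.0
time_s: 1.8
ee_pos: [0.4318, -0.0954, 0.1382]
eef_rot: [-3.142, 0.0, 0.014]
force: [-0.6, -0.2, 0.8]
grip_width: 0.0943
grip_force: 0.0
t 1.8 rot [-3.142  0.     0.014] TOOL dx 0.0018 dy -0.0059 dz 0.1132 rz 0.004
```

Accurate tracking. Descend and grip gently.

```bash
python3 shift.py '[[0.002,-0.006,0.03,0,0,0],[0,0,0.03,0,0,0],[0,0,0.03,0,0,0],[0,0,0.015,0,0,0],[0,0,0.008,0,0,0],[0,0,0,0,0,0]]' ; python3 shift.py '[[0,0,0,0,0,0],[0,0,0,0,0,0],[0,0,0,0,0,0],[0,0,0,0,0,0],[0,0,0,0,0,0],[0,0,0,0,0,0]]' 0.03 30
```

```text
time_s: 2.4
ee_pos: [0.4341, -0.0895, 0.025]
eef_rot: [3.141, -0.001, 0.012]
force: [-0.4, 0.1, 1.2]
grip_width: 0.0939
grip_force: 0.0
time_s: 3.0
ee_pos: [0.4337, -0.0893, 0.0246]
eef_rot: [3.141, -0.0, 0.01]
force: [0.3, -0.5, 1.3]
grip_width: 0.05
grip_force: 30.4
```

```bash
python3 shift.py '[[0,0,-0.04,0,0,0],[0,0,-0.04,0,0,0],[0,0,-0.035,0,0,0],[0.018,-0.042,0,0,0,0],[0.018,-0.042,0,0,0,0],[0.018,-0.042,0,0,0,0],[0.018,-0.042,0,0,0,0],[0.019,-0.043,0,0,0,0],[0,0,0,0,0,0.1],[0,0,0,0,0,0]]'; python3 shift.py '[[0,0,0,0,0,0],[0,0,0,0,0,0]]'
python3 - <<'E'
from h import *
go(.523,.1225,.14,-.09)
T=camrig.camera("top");S=camrig.camera("side")
a=T["pixels"][165:225,177:237]; b=S["pixels"][170:260,215:305]
cv2.imwrite("pics/b1.png",np.hstack([cv2.resize(a,(400,400),interpolation=cv2.INTER_CUBIC),cv2.resize(b,(400,400),interpolation=cv2.INTER_CUBIC)]))
p=ctrl.get_obs()["ee_pos"]
print(proj(S,p-[0,0,.025]),proj(S,p-[0,0,.003]))
E
```

```text
time_s: 4.0
ee_pos: [0.5222, 0.1235, 0.1388]
eef_rot: [3.141, 0.001, -0.09]
force: [-0.1, -0.6, -2.5]
grip_width: 0.0498
grip_force: 30.0
time_s: 4.2
ee_pos: [0.5223, 0.1218, 0.1395]
eef_rot: [3.142, 0.0, -0.089]
force: [0.5, -1.2, -0.9]
grip_width: 0.0497
grip_force: 30.0
t 4.2 rot [ 3.142  0.    -0.089] TOOL dx 0.0006 dy -0.0007 dz -0.0005 rz 0.001
[[262.89777509 199.76152876]] [[263.1576103  190.72695892]]
```

View pics/b1.png

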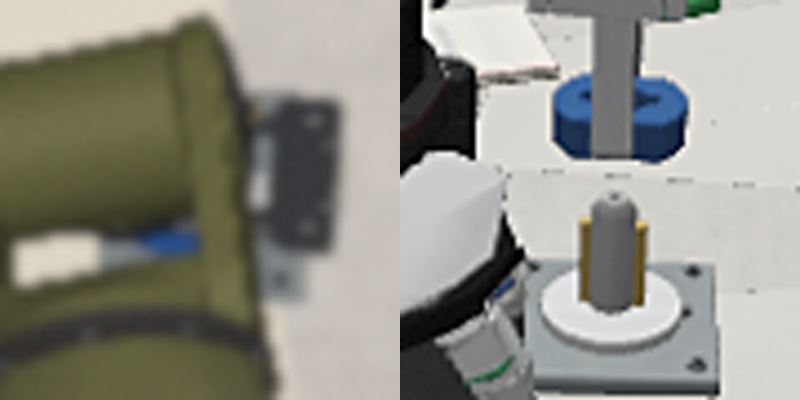

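```bash
python3 - <<'E'
from h import *
S=camrig.camera("side"); p=ctrl.get_obs()["ee_pos"]; print(p)
g=cv2.resize(S["pixels"][170:265,215:305],None,fx=8,fy=8,interpolation=cv2.INTER_CUBIC)
hs=cv2.cvtColor(g,cv2.COLOR_BGR2HSV)
m=cv2.inRange(hs,(98,110,40),(130,255,255)); n,L,st,ce=cv2.connectedComponentsWithStats(m)
f=lambda u,o:(u+.5)/8-.5+o
def xat(col,row,y):
    o,d=ray(S,[col,row]); return (o+d*((y-o[1])/d[:,1])[:,None])[0]
big=[s for s in st[1:] if s[4]>800]; big=[s for s in big if s[1]>100]
x0=min(s[0] for s in big);x1=max(s[0]+s[2]-1 for s in big);y0=min(s[1] for s in big);y1=max(s[1]+s[3]-1 for s in big)
print("ring cols",f(x0,215),f(x1,215),"rows",f(y0,170),f(y1,170))
for x in(x0,x1): print(xat(f(x,215),f((y0+y1)/2,170),p[1]))
# post edges: gray vs bright bench on a few rows
gr=cv2.cvtColor(g,cv2.COLOR_BGR2GRAY); sat=hs[...,1]
for row in(222,225,228,231,234):
    r=int((row-170+.5)*8); print(row,[int(v) for v in gr[r,36*8:62*8:8]],[int(v) for v in sat[r,36*8:62*8:8]])
# fingertip prediction
print("tip pred",proj(S,p+[0,.025,-.022]),proj(S,p+[0,.0375,-.022]),"underside near rim pred",proj(S,p+[0,.025,-.0246]))
for r in range(196,212): print(r,S["pixels"][r,258:269,2].tolist(),S["pixels"][r,258:269,0].tolist())
E
```

```text
[0.52249406 0.12201004 0.13960713]
ring cols 249.3125 279.0625 rows 186.4375 205.9375
[0.55204924 0.12201004 0.12272192]
[0.48775753 0.12201004 0.1241965 ]
222 [210, 209, 209, 225, 186, 105, 77, 93, 102, 102, 100, 100, 97, 93, 91, 88, 83, 82, 65, 94, 182, 217, 209, 208, 208, 207] [7, 7, 7, 1, 16, 99, 165, 54, 19, 7, 3, 3, 8, 8, 6, 14, 12, 89, 187, 91, 10, 2, 8, 7, 7, 7]
225 [209, 208, 208, 224, 185, 106, 78, 93, 102, 102, 101, 100, 96, 92, 89, 88, 84, 86, 73, 106, 187, 216, 207, 205, 204, 204] [7, 7, 7, 2, 16, 99, 162, 52, 17, 5, 5, 5, 5, 5, 3, 11, 12, 90, 183, 89, 12, 5, 7, 9, 7, 7]
228 [181, 180, 180, 195, 152, 89, 81, 96, 102, 100, 100, 99, 94, 91, 89, 86, 85, 87, 73, 120, 193, 210, 201, 196, 195, 195] [4, 3, 4, 10, 15, 125, 161, 48, 17, 8, 5, 5, 3, 3, 6, 17, 15, 106, 189, 63, 3, 4, 8, 8, 8, 8]
231 [146, 165, 206, 244, 184, 92, 80, 97, 101, 100, 99, 97, 93, 91, 89, 85, 84, 85, 66, 137, 214, 195, 163, 152, 154, 157] [14, 8, 1, 7, 4, 122, 142, 26, 14, 10, 5, 5, 3, 3, 6, 22, 12, 112, 208, 51, 8, 6, 9, 13, 11, 11]
234 [224, 222, 221, 243, 183, 90, 79, 95, 99, 98, 98, 96, 92, 90, 88, 8
[... 1357 characters left out ...]
 60]
206 [222, 219, 218, 218, 219, 218, 218, 219, 222, 224, 232] [212, 210, 210, 209, 210, 210, 210, 211, 212, 212, 216]
207 [222, 223, 223, 223, 223, 223, 223, 224, 224, 224, 228] [214, 215, 215, 216, 216, 216, 216, 217, 216, 215, 218]
208 [218, 219, 220, 222, 224, 222, 220, 221, 220, 218, 218] [210, 213, 213, 214, 216, 214, 214, 213, 212, 211, 210]
209 [212, 212, 213, 162, 150, 182, 184, 184, 182, 214, 217] [206, 206, 207, 156, 143, 174, 178, 177, 176, 206, 210]
210 [208, 208, 210, 198, 197, 205, 205, 203, 202, 211, 210] [202, 202, 204, 192, 191, 199, 199, 197, 196, 204, 203]
211 [207, 208, 209, 210, 212, 213, 213, 211, 210, 210, 209] [201, 202, 203, 204, 205, 207, 207, 204, 204, 204, 203]
```

```bash
python3 - <<'E'
from h import *
S=camrig.camera("side")
def xat(col,row,y):
    o,d=ray(S,[col,row]); return (o+d*((y-o[1])/d[:,1])[:,None])[0]
for c in(254.9,262.5,270.1): print(xat(c,222,.1225))
# seat ellipse: bright white region around the post; extents in columns and rows
g=cv2.resize(S["pixels"][200:265,235:300],None,fx=8,fy=8,interpolation=cv2.INTER_CUBIC)
m=(g.min(2)>185).astype(np.uint8); f=lambda u,o:(u+.5)/8-.5+o
for col in(263,):
    pass
for r in range(228,256): print(r,S["pixels"][r,246:280:1,1].tolist())
E
```

```text
[0.53887888 0.1225     0.05828303]
[0.52193053 0.1225     0.05868022]
[0.5049866  0.1225     0.05907731]
228 [181, 180, 176, 183, 184, 183, 183, 184, 195, 116, 82, 86, 99, 100, 100, 100, 96, 91, 89, 87, 87, 85, 85, 77, 162, 209, 207, 199, 198, 198, 197, 197, 198, 215]
229 [128, 157, 158, 158, 159, 159, 159, 160, 168, 99, 81, 88, 99, 100, 99, 99, 96, 90, 91, 87, 84, 83, 84, 77, 141, 173, 171, 167, 165, 165, 166, 166, 170, 167]
230 [122, 160, 160, 157, 155, 155, 153, 152, 195, 114, 81, 90, 99, 100, 98, 100, 97, 91, 90, 87, 85, 84, 86, 76, 128, 156, 157, 155, 157, 157, 158, 159, 141, 124]
231 [158, 161, 159, 155, 152, 148, 181, 218, 236, 130, 78, 89, 100, 100, 100, 98, 94, 91, 91, 88, 85, 84, 83, 73, 187, 206, 175, 155, 155, 158, 160, 162, 161, 95]
232 [163, 160, 157, 153, 185, 218, 224, 230, 243, 133, 77, 90, 97, 100, 99, 96, 96, 91, 89, 86, 84, 84, 83, 70, 199, 226, 221, 205, 158, 152, 158, 161, 166, 155]
233 [160, 159, 153, 200, 221, 227, 225, 227, 239, 131, 76, 90, 99, 100, 99, 98, 94, 90, 89, 86, 83, 84, 83, 69, 197, 228, 226, 224, 223, 191, 157, 156, 160, 164]
234 [160, 156, 199, 
[... 3045 characters left out ...]

252 [168, 166, 166, 164, 165, 164, 163, 164, 166, 166, 168, 168, 168, 167, 166, 166, 165, 165, 166, 166, 164, 164, 164, 164, 162, 162, 162, 162, 161, 162, 163, 164, 166, 124]
253 [175, 173, 173, 173, 174, 172, 167, 168, 169, 170, 171, 171, 171, 170, 169, 167, 166, 166, 166, 166, 166, 166, 166, 165, 165, 164, 163, 163, 163, 162, 164, 163, 167, 159]
254 [147, 148, 149, 149, 150, 150, 150, 149, 150, 152, 155, 157, 158, 158, 158, 161, 163, 162, 160, 163, 164, 165, 166, 167, 168, 169, 170, 169, 168, 168, 169, 171, 172, 174]
255 [100, 102, 103, 104, 104, 104, 105, 106, 110, 112, 116, 116, 118, 119, 120, 122, 123, 123, 123, 124, 125, 127, 129, 131, 131, 132, 135, 135, 134, 135, 136, 138, 139, 138]
```

```bash
python3 - <<'E'
from h import *
S=camrig.camera("side"); T=camrig.camera("top"); p=ctrl.get_obs()["ee_pos"]
print(p,cast(S,[263,246.6],.02)[0]-[0,.036,0],cast(S,[262.5,240.0],.02)[0]-[0,.012,0],"ring flat",cast(S,[270,205.6],p[2]-.0246)[0]-[0,.025,0])
c=S["pixels"]
for col in(253,256,268,270,272,275): print(col,c[196:210,col,2].tolist(),c[196:210,col,0].tolist())
for col in(262,263,264): print(col,c[236:250,col,1].tolist())
for r in range(226,234): print(r,c[r,250:256,1].tolist())
E
```

```text
[0.52251074 0.12232129 0.13953739] [0.52004179 0.12611417 0.02      ] [0.52102472 0.12427933 0.02      ] ring flat [0.50757763 0.12311687 0.11493739]
253 [54, 35, 29, 31, 30, 28, 28, 21, 2, 110, 218, 220, 219, 208] [145, 94, 77, 82, 82, 81, 81, 76, 62, 121, 209, 213, 213, 202]
256 [54, 34, 25, 23, 23, 26, 20, 22, 17, 58, 223, 224, 219, 209] [153, 102, 75, 74, 76, 77, 75, 77, 72, 96, 210, 215, 211, 202]
268 [61, 50, 31, 25, 25, 26, 27, 26, 19, 2, 145, 217, 220, 217] [168, 144, 92, 74, 76, 76, 77, 79, 74, 64, 149, 208, 211, 210]
270 [62, 58, 34, 26, 26, 30, 29, 29, 28, 12, 71, 220, 223, 218] [165, 153, 96, 75, 77, 78, 77, 78, 77, 68, 102, 208, 214, 210]
272 [63, 57, 38, 30, 28, 31, 28, 30, 24, 16, 55, 219, 223, 217] [165, 151, 102, 77, 77, 80, 78, 79, 78, 69, 92, 207, 214, 211]
275 [60, 42, 27, 24, 27, 25, 25, 21, 5, 109, 222, 223, 219, 221] [154, 114, 74, 68, 71, 72, 71, 67, 56, 123, 211, 214, 210, 214]
262 [92, 93, 90, 80, 111, 216, 222, 218, 220, 225, 216, 144, 103, 119]
263 [90, 90, 86, 76, 150, 219, 222, 218, 219, 225, 217, 144, 103, 119]
264 [88, 87, 85, 72, 150, 216, 221, 218, 220, 225, 216, 143, 102, 117]
226 [209, 209, 207, 208, 219, 145]
227 [212, 212, 211, 213, 222, 148]
228 [184, 183, 183, 185, 194, 116]
229 [158, 159, 158, 160, 168, 100]
230 [155, 155, 155, 152, 194, 113]
231 [152, 148, 181, 217, 236, 131]
232 [185, 217, 224, 230, 242, 133]
233 [221, 227, 225, 227, 239, 131]
```

```bash
python3 shift.py '[[0.002,0,0.02,0,0,0],[0,0,0.014,0,0,0],[0,0,0,0,0,0]]'; python3 shift.py '[[0,0,0.003,0,0,0],[0,0,0,0,0,0]]'; python3 shift.py '[[0,0,0.003,0,0,0],[0,0,0,0,0,0]]'
```

```text
time_s: 4.8
ee_pos: [0.5235, 0.1222, 0.1035]
eef_rot: [3.141, 0.004, -0.09]
force: [-1.2, -0.1, -0.9]
grip_width: 0.0496
grip_force: 30.0
time_s: 5.0
ee_pos: [0.5246, 0.1225, 0.1027]
eef_rot: [-3.142, -0.0, -0.09]
force: [0.3, -0.1, -1.5]
grip_width: 0.0496
grip_force: 30.0
time_s: 5.2
ee_pos: [0.5245, 0.1224, 0.0994]
eef_rot: [-3.142, -0.0, -0.09]
force: [-0.2, -0.3, -1.6]
grip_width: 0.05
grip_force: 30.0
```

```bash
python3 shift.py '[[0,0,0.003,0,0,0],[0,0,0,0,0,0]]'; python3 shift.py '[[0,0,0.003,0,0,0],[0,0,0,0,0,0]]'; python3 shift.py '[[0,0,0.002,0,0,0],[0,0,0,0,0,0]]'
```

```text
time_s: 5.4
ee_pos: [0.5244, 0.1224, 0.0962]
eef_rot: [3.142, 0.0, -0.09]
force: [-0.3, -1.1, -1.8]
grip_width: 0.0497
grip_force: 30.0
time_s: 5.6
ee_pos: [0.5243, 0.1224, 0.0931]
eef_rot: [3.141, 0.001, -0.09]
force: [0.0, 1.0, -1.6]
grip_width: 0.0497
grip_force: 30.0
time_s: 5.8
ee_pos: [0.5244, 0.1224, 0.0912]
eef_rot: [3.141, 0.0, -0.09]
force: [-0.3, 0.8, -2.1]
grip_width: 0.0499
grip_force: 30.0
```

```bash
python3 shift.py '[[0,0,0.002,0,0,0],[0,0,0,0,0,0]]'; python3 shift.py '[[0,0,0.002,0,0,0],[0,0,0,0,0,0]]';python3 shift.py '[[0,0,0.002,0,0,0],[0,0,0,0,0,0]]'
```

```text
time_s: 6.0
ee_pos: [0.5244, 0.1224, 0.0892]
eef_rot: [3.142, 0.0, -0.09]
force: [-1.4, 0.1, -1.9]
grip_width: 0.0495
grip_force: 30.0
time_s: 6.2
ee_pos: [0.5244, 0.1224, 0.0872]
eef_rot: [3.141, 0.0, -0.09]
force: [-0.2, -0.7, -1.9]
grip_width: 0.0498
grip_force: 30.0
time_s: 6.4
ee_pos: [0.5244, 0.1224, 0.0852]
eef_rot: [3.142, 0.0, -0.09]
force: [-0.0, 0.9, -1.8]
grip_width: 0.0497
grip_force: 30.0
```

```bash
python3 shift.py '[[0,0,0.005,0,0,0],[0,0,0.005,0,0,0],[0,0,0,0,0,0]]'; python3 shift.py '[[0,0,0.006,0,0,0],[0,0,0.006,0,0,0],[0,0,0,0,0,0]]';python3 shift.py '[[0,0,0.006,0,0,0],[0,0,0.006,0,0,0],[0,0,0.004,0,0,0],[0,0,0,0,0,0]]'
```

```text
time_s: 6.7
ee_pos: [0.5241, 0.1224, 0.0745]
eef_rot: [3.141, 0.001, -0.09]
force: [0.2, -0.6, -0.5]
grip_width: 0.0498
grip_force: 30.0
time_s: 7.0
ee_pos: [0.524, 0.1223, 0.0624]
eef_rot: [3.141, 0.002, -0.09]
force: [0.1, -0.1, -1.7]
grip_width: 0.0502
grip_force: 30.0
time_s: 7.4
ee_pos: [0.5242, 0.1224, 0.0467]
eef_rot: [3.141, 0.001, -0.09]
force: [-0.6, 0.1, -1.7]
grip_width: 0.0499
grip_force: 30.0
```

```bash
python3 shift.py '[[0,0,0.0015,0,0,0],[0,0,0,0,0,0]]'; python3 shift.py '[[0,0,0.001,0,0,0],[0,0,0,0,0,0]]'
```

```text
time_s: 7.6
ee_pos: [0.5245, 0.1224, 0.0459]
eef_rot: [-3.142, -0.0, -0.09]
force: [0.4, 0.1, -1.6]
grip_width: 0.0496
grip_force: 30.0
time_s: 7.8
ee_pos: [0.5245, 0.1224, 0.045]
eef_rot: [-3.142, -0.0, -0.09]
force: [0.1, -0.0, -1.6]
grip_width: 0.0497
grip_force: 30.0
```

```bash
python3 shift.py '[[0,0,0.0007,0,0,0],[0,0,0,0,0,0]]'; python3 shift.py '[[0,0,0.0005,0,0,0],[0,0,0,0,0,0]]'
```

```text
time_s: 8.0
ee_pos: [0.5246, 0.1225, 0.0446]
eef_rot: [-3.142, -0.0, -0.09]
force: [-2.3, -0.6, 3.2]
grip_width: 0.0498
grip_force: 30.0
time_s: 8.2
ee_pos: [0.5246, 0.1225, 0.0445]
eef_rot: [-3.142, -0.0, -0.09]
force: [-5.1, -1.0, 10.4]
grip_width: 0.0499
grip_force: 30.0
```

```bash
python3 shift.py '[[0,0,0,0,0,0],[0,0,0,0,0,0],[0,0,0,0,0,0],[0,0,0,0,0,0]]' 0.094; python3 shift.py '[[0,0,-0.03,0,0,0],[0,0,-0.04,0,0,0],[0,0,-0.04,0,0,0],[-0.045,0,0,0,0,0],[-0.045,0,0,0,0,0],[-0.045,0,0,0,0,0],[-0.045,0,0,0,0,0],[0,0,0,0,0,0]]'
python3 - <<'E'
from h import *
T=camrig.camera("top");S=camrig.camera("side")
G=np.array([[x,y,.017] for y in np.linspace(.325,.23,400) for x in np.linspace(.42,.515,400)])
def rect(c,z,cx,cy,h=.045):
    X,Y=np.meshgrid(np.linspace(cx-h,cx+h,390),np.linspace(cy+h,cy-h,390))
    q=proj(c,np.c_[X.ravel(),Y.ravel(),np.full(X.size,z)]).astype(np.float32).reshape(390,390,2)
    return cv2.remap(c["pixels"],q[...,0],q[...,1],cv2.INTER_CUBIC)
cv2.imwrite("pics/or.png",np.hstack([rect(T,.017,.467,.277),rect(S,.017,.467,.277)]))
E
```

```text
time_s: 8.6
ee_pos: [0.5245, 0.1224, 0.0436]
eef_rot: [3.142, 0.0, -0.09]
force: [0.2, -1.3, -0.5]
grip_width: 0.0779
grip_force: 0.0
time_s: 9.4
ee_pos: [0.3415, 0.1387, 0.1535]
eef_rot: [3.141, 0.001, -0.089]
force: [2.3, 0.5, 0.1]
grip_width: 0.094
grip_force: 0.0
```

View pics/or.png

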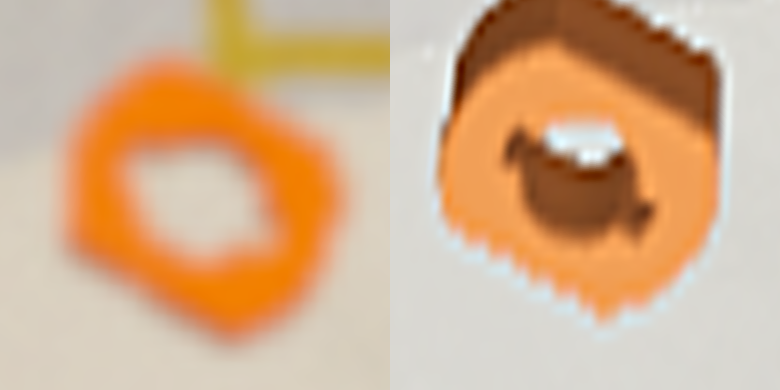

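```bash
python3 shift.py '[[0,0,0,0,0,-0.147],[0,0,0,0,0,-0.147],[0,0,0,0,0,-0.147],[0,0,0,0,0,-0.147],[0,0,0,0,0,-0.147],[0,0,0,0,0,-0.147],[0,0,0,0,0,-0.147],[0,0,0,0,0,-0.147],[0,0,0,0,0,-0.147],[0,0,0,0,0,-0.147]]';  python3 shift.py '[[0,0,0,0,0,-0.147],[0,0,0,0,0,-0.147],[0,0,0,0,0,-0.147],[0,0,0,0,0,-0.147],[0,0,0,0,0,-0.147],[0,0,0,0,0,-0.147],[0,0,0,0,0,-0.147],[0,0,0,0,0,-0.147],[0,0,0,0,0,-0.07],[0,0,0,0,0,0]]'; python3 -c "
from h import *
go(.4655,.2777,.025,2.63)"
```

```text
time_s: 10.5
ee_pos: [0.3464, 0.1386, 0.1537]
eef_rot: [3.142, 0.0, 1.385]
force: [0.1, 0.2, 0.3]
grip_width: 0.0939
grip_force: 0.0
time_s: 11.5
ee_pos: [0.3462, 0.1386, 0.1537]
eef_rot: [-3.141, -0.0, 2.626]
force: [0.1, 0.3, 0.2]
grip_width: 0.094
grip_force: 0.0
t 11.5 rot [-3.141 -0.     2.626] TOOL dx -0.0352 dy 0.1799 dz 0.1287 rz -0.004
```

```bash
python3 shift.py '[[-0.009,0.045,0,0,0,0],[-0.009,0.045,0,0,0,0],[-0.009,0.045,0,0,0,0],[-0.008,0.045,0,0,0,0],[0,0,0.04,0,0,0],[0,0,0.02,0,0,0],[0,0,0,0,0,0]]'; python3 -c "
from h import *
go(.4655,.2777,.025,2.63)"
```

```text
time_s: 12.2
ee_pos: [0.4638, 0.2774, 0.0906]
eef_rot: [-3.137, -0.003, 2.623]
force: [0.9, 0.6, 0.7]
grip_width: 0.0941
grip_force: 0.0
t 12.2 rot [-3.137e+00 -3.000e-03  2.623e+00] TOOL dx -0.0014 dy 0.0011 dz 0.0656 rz -0.007
```

```bash
python3 shift.py '[[0,0,0.03,0,0,0],[0,0,0.02,0,0,0],[0,0,0.01,0,0,0],[0,0,0.007,0,0,0],[0,0,0,0,0,0]]'; python3 shift.py '[[0,0,0,0,0,0],[0,0,0,0,0,0],[0,0,0,0,0,0],[0,0,0,0,0,0],[0,0,0,0,0,0],[0,0,0,0,0,0]]' 0.03 30;python3 -c "
from h import *
go(.4655,.2777,.025,2.63)"
```

```text
time_s: 12.7
ee_pos: [0.4648, 0.278, 0.027]
eef_rot: [3.141, 0.0, 2.625]
force: [0.3, -0.3, 0.4]
grip_width: 0.094
grip_force: 0.0
time_s: 13.3
ee_pos: [0.4645, 0.278, 0.0268]
eef_rot: [3.142, 0.0, 2.626]
force: [0.4, -0.5, 2.7]
grip_width: 0.0499
grip_force: 30.3
t 13.3 rot [3.142 0.    2.626] TOOL dx -0.0010 dy 0.0003 dz 0.0018 rz -0.004
```

```bash
python3 shift.py '[[0,0,-0.04,0,0,0],[0,0,-0.04,0,0,0],[0,0,-0.035,0,0,0],[-0.032,-0.027,0,0,0,0],[-0.032,-0.027,0,0,0,0],[-0.032,-0.027,0,0,0,0],[-0.031,-0.026,0,0,0,-0.142],[0,0,0,0,0,-0.142],[0,0,0,0,0,-0.142],[0,0,0,0,0,0]]'; python3 shift.py '[[0,0,0,0,0,0],[0,0,0,0,0,0]]'
cat >> h.py <<'E'
def inhand(col,dz):
    S=camrig.camera("side"); p=ctrl.get_obs()["ee_pos"]; f=lambda u,o:(u+.5)/8-.5+o
    hs=cv2.cvtColor(cv2.resize(S["pixels"][170:265,215:305],None,fx=8,fy=8,interpolation=cv2.INTER_CUBIC),cv2.COLOR_BGR2HSV)
    lo,hi=HUE[col]; m=cv2.inRange(hs,(lo-3,110,40),(hi,255,255)); st=cv2.connectedComponentsWithStats(m)[2][1:]
    b=[s for s in st if s[4]>800 and s[1]>30]; x0=min(s[0] for s in b);x1=max(s[0]+s[2]-1 for s in b);y0=min(s[1] for s in b);y1=max(s[1]+s[3]-1 for s in b)
    o,d=ray(S,[[f(x,215),f((y0+y1)/2,170)] for x in(x0,x1)]); P=o+d*((p[1]-o[1])/d[:,1])[:,None]
    print("TCP",p,"ring x",P[:,0].mean().round(4),"width",abs(P[0,0]-P[1,0]).round(4),"rows",f(y0,170),f(y1,170))
    cv2.imwrite(f"pics/hand_{col}.png",cv2.resize(S["pixels"][160:260,215:315],(500,500),interpolation=cv2.INTER_CUBIC))
E
python3 -c "
from h import *
go(.5225,.1224,.15,3.0516); inhand('orange',0)"
```

```text
time_s: 14.3
ee_pos: [0.5221, 0.1219, 0.1416]
eef_rot: [-3.142, -0.0, 3.054]
force: [-0.1, 0.2, -1.4]
grip_width: 0.0496
grip_force: 30.0
time_s: 14.5
ee_pos: [0.522, 0.1225, 0.1417]
eef_rot: [-3.142, -0.0, 3.049]
force: [-0.6, -0.8, -1.0]
grip_width: 0.05
grip_force: 30.0
t 14.5 rot [-3.142 -0.     3.049] TOOL dx -0.0005 dy -0.0000 dz -0.0083 rz -0.003
TCP [0.52207793 0.12247992 0.14171474] ring x 0.5231 width 0.0638 rows 188.1875 206.3125
```

View pics/hand_orange.png

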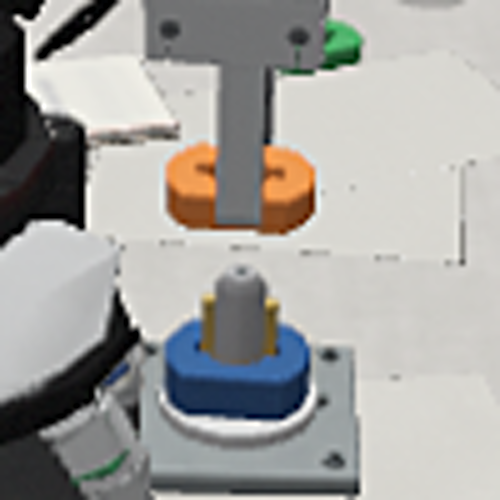

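```bash
python3 shift.py '[[0.0012,0,0.02,0,0,0],[0,0,0.014,0,0,0],[0,0,0,0,0,0]]'; python3 shift.py '[[0,0,0.003,0,0,0],[0,0,0.003,0,0,0],[0,0,0,0,0,0]]'; python3 shift.py '[[0,0,0.003,0,0,0],[0,0,0.003,0,0,0],[0,0,0,0,0,0]]';  python3 shift.py '[[0,0,0.002,0,0,0],[0,0,0,0,0,0]]'; python3 shift.py '[[0,0,0.002,0,0,0],[0,0,0,0,0,0]]'
```

```text
time_s: 14.85
ee_pos: [0.5199, 0.1223, 0.1058]
eef_rot: [-3.141, -0.003, 3.051]
force: [0.4, -0.3, -1.1]
grip_width: 0.0497
grip_force: 30.0
time_s: 15.15
ee_pos: [0.5211, 0.1224, 0.1018]
eef_rot: [3.142, 0.0, 3.052]
force: [-0.9, 0.4, -1.7]
grip_width: 0.0496
grip_force: 30.0
time_s: 15.45
ee_pos: [0.5208, 0.1223, 0.0954]
eef_rot: [-3.141, -0.001, 3.052]
force: [0.5, 0.4, -2.1]
grip_width: 0.0493
grip_force: 30.0
time_s: 15.65
ee_pos: [0.5209, 0.1223, 0.0936]
eef_rot: [-3.142, -0.0, 3.052]
force: [0.9, 0.6, -1.5]
grip_width: 0.0499
grip_force: 30.0
time_s: 15.85
ee_pos: [0.5209, 0.1223, 0.0915]
eef_rot: [-3.142, -0.0, 3.052]
force: [-1.4, -0.5, -0.9]
grip_width: 0.0495
grip_force: 30.0
```

```bash
python3 shift.py '[[0,0,0.003,0,0,0],[0,0,0.003,0,0,0],[0,0,0,0,0,0]]'; python3 shift.py '[[0,0,0.005,0,0,0],[0,0,0.005,0,0,0],[0,0,0,0,0,0]]'; python3 shift.py '[[0,0,0.004,0,0,0],[0,0,0.002,0,0,0],[0,0,0,0,0,0]]'; python3 shift.py '[[0,0,0.001,0,0,0],[0,0,0,0,0,0]]'
```

```text
time_s: 16.15
ee_pos: [0.5207, 0.1223, 0.0852]
eef_rot: [-3.141, -0.001, 3.052]
force: [-0.1, 0.1, -1.6]
grip_width: 0.0495
grip_force: 30.0
time_s: 16.45
ee_pos: [0.5206, 0.1223, 0.0748]
eef_rot: [-3.141, -0.001, 3.052]
force: [-0.1, -0.0, -1.7]
grip_width: 0.0499
grip_force: 30.0
time_s: 16.75
ee_pos: [0.5208, 0.1223, 0.0694]
eef_rot: [-3.142, -0.0, 3.052]
force: [0.0, -0.3, -1.7]
grip_width: 0.0493
grip_force: 30.0
time_s: 16.95
ee_pos: [0.5211, 0.1224, 0.0689]
eef_rot: [3.142, 0.0, 3.052]
force: [-0.7, -0.5, -2.2]
grip_width: 0.0497
grip_force: 30.0
```

```bash
python3 shift.py '[[0,0,0.0005,0,0,0],[0,0,0,0,0,0]]'; python3 shift.py '[[0,0,0.0005,0,0,0],[0,0,0,0,0,0]]'
```

```text
time_s: 17.15
ee_pos: [0.5211, 0.1224, 0.0688]
eef_rot: [3.141, 0.0, 3.052]
force: [-2.0, -0.7, 5.6]
grip_width: 0.0497
grip_force: 30.0
time_s: 17.35
ee_pos: [0.5211, 0.1224, 0.0688]
eef_rot: [3.142, 0.001, 3.052]
force: [-6.0, -1.3, 11.3]
grip_width: 0.0499
grip_force: 30.0
```

```bash
python3 shift.py '[[0,0,0,0,0,0],[0,0,0,0,0,0],[0,0,0,0,0,0],[0,0,0,0,0,0]]' 0.094; python3 shift.py '[[0,0,-0.03,0,0,0],[0,0,-0.04,0,0,0],[0,0,-0.03,0,0,0],[0,0,0,0,0,0]]'; python3 shift.py '[[0.001,-0.0464,0,0,0,0],[0.001,-0.0464,0,0,0,0],[0.001,-0.0464,0,0,0,0],[0.001,-0.0464,0,0,0,0],[0.001,-0.0464,0,0,0,0],[0.001,-0.0464,0,0,0,0],[0.001,-0.0464,0,0,0,0],[0.001,-0.0464,0,0,0,0],[0.001,-0.0464,0,0,0,0],[0,0,0,0,0,0]]'
python3 shift.py '[[0,0,0,0,0,0.147],[0,0,0,0,0,0.147],[0,0,0,0,0,0.147],[0,0,0,0,0,0.147],[0,0,0,0,0,0.147],[0,0,0,0,0,0.147],[0,0,0,0,0,0.147],[0,0,0,0,0,0.147],[0,0,0,0,0,0.147],[0,0,0,0,0,0.147]]'; python3 shift.py '[[0,0,0,0,0,0.147],[0,0,0,0,0,0.147],[0,0,0,0,0,0.147],[0,0,0,0,0,0.147],[0,0,0,0,0,0.147],[0,0,0,0,0,0.147],[0,0,0,0,0,0.147],[0,0,0,0,0,0.018],[0,0,0,0,0,0]]'; python3 -c "
from h import *
go(.474,-.2927,.025,.535)"
```

```text
time_s: 17.75
ee_pos: [0.521, 0.1223, 0.0677]
eef_rot: [3.142, -0.0, 3.052]
force: [0.7, 0.4, 0.5]
grip_width: 0.0783
grip_force: 0.0
time_s: 18.15
ee_pos: [0.5225, 0.1226, 0.1718]
eef_rot: [3.14, 0.006, 3.052]
force: [-0.5, -0.4, -0.5]
grip_width: 0.0939
grip_force: 0.0
time_s: 19.15
ee_pos: [0.4732, -0.2969, 0.1665]
eef_rot: [-3.142, -0.001, 3.047]
force: [0.3, 0.9, 0.4]
grip_width: 0.0942
grip_force: 0.0
time_s: 20.15
ee_pos: [0.4745, -0.292, 0.1668]
eef_rot: [-3.141, -0.001, 1.576]
force: [-0.4, 0.3, -0.7]
grip_width: 0.0942
grip_force: 0.0
time_s: 21.05
ee_pos: [0.4745, -0.2923, 0.1672]
eef_rot: [-3.141, 0.0, 0.538]
force: [0.3, 0.3, 0.0]
grip_width: 0.0942
grip_force: 0.0
t 21.05 rot [-3.141  0.     0.538] TOOL dx -0.0007 dy 0.0001 dz 0.1422 rz 0.003
```

```bash
python3 shift.py '[[0,0,0.04,0,0,0],[0,0,0.04,0,0,0],[0,0,0.03,0,0,0],[0,0,0.02,0,0,0],[0,0,0.011,0,0,0],[0,0,0,0,0,0]]'; python3 shift.py '[[0,0,0,0,0,0],[0,0,0,0,0,0],[0,0,0,0,0,0],[0,0,0,0,0,0],[0,0,0,0,0,0],[0,0,0,0,0,0]]' 0.03 30;python3 -c "
from h import *
go(.5225,.1224,.1417,-.09)"
```

```text
time_s: 21.65
ee_pos: [0.4741, -0.2923, 0.0256]
eef_rot: [-3.14, 0.001, 0.537]
force: [-0.9, 0.8, 0.3]
grip_width: 0.0937
grip_force: 0.0
time_s: 22.25
ee_pos: [0.4746, -0.2928, 0.0269]
eef_rot: [3.141, -0.0, 0.535]
force: [-0.1, 0.0, 2.7]
grip_width: 0.0499
grip_force: 30.2
t 22.25 rot [ 3.141 -0.     0.535] TOOL dx 0.2528 dy -0.3328 dz -0.1148 rz 0.625
```

```bash
python3 shift.py '[[0,0,-0.04,0,0,0],[0,0,-0.04,0,0,0],[0,0,-0.035,0,0,0],[0,0,0,0,0,0]]'; python3 shift.py '[[0.0281,-0.037,0,0,0,0],[0.0281,-0.037,0,0,0,0],[0.0281,-0.037,0,0,0,0],[0.0281,-0.037,0,0,0,0],[0.0281,-0.037,0,0,0,0],[0.0281,-0.037,0,0,0,0],[0.0281,-0.037,0,0,0,0],[0.0281,-0.037,0,0,0,0],[0.0281,-0.037,0,0,0,0],[0,0,0,0,0,0]]';  python3 shift.py '[[0,0,0,0,0,0.125],[0,0,0,0,0,0.125],[0,0,0,0,0,0.125],[0,0,0,0,0,0.125],[0,0,0,0,0,0.125],[0,0,0,0,0,0],[0,0,0,0,0,0]]';python3 -c "
from h import *
go(.5225,.1224,.1417,-.09); inhand('green',0)"
```

```text
time_s: 22.65
ee_pos: [0.4761, -0.2938, 0.1465]
eef_rot: [3.135, -0.003, 0.535]
force: [0.3, 0.5, -0.6]
grip_width: 0.0492
grip_force: 29.9
time_s: 23.65
ee_pos: [0.522, 0.127, 0.1407]
eef_rot: [-3.141, 0.001, 0.539]
force: [0.3, -0.4, -0.9]
grip_width: 0.0497
grip_force: 29.9
time_s: 24.35
ee_pos: [0.5222, 0.1222, 0.1412]
eef_rot: [3.141, 0.001, -0.087]
force: [-0.0, -0.1, -0.7]
grip_width: 0.0496
grip_force: 29.9
t 24.35 rot [ 3.141e+00  1.000e-03 -8.700e-02] TOOL dx 0.0003 dy -0.0002 dz -0.0005 rz 0.003
TCP [0.52226995 0.12232555 0.1413381 ] ring x 0.5206 width 0.0628 rows 190.3125 206.3125
```

View pics/hand_green.png

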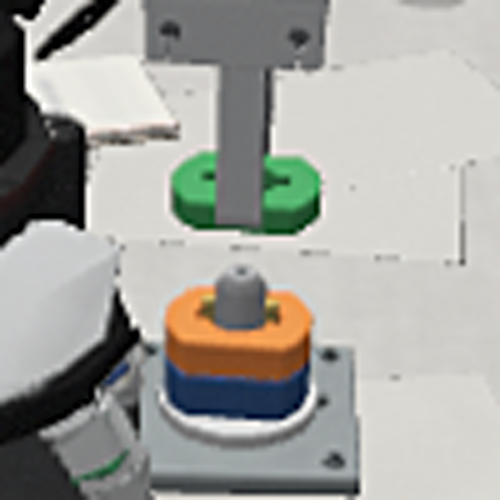

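```bash
python3 shift.py '[[0.0013,0,0.02,0,0,0.003],[0,0,0.014,0,0,0],[0,0,0,0,0,0]]'; python3 shift.py '[[0,0,0.003,0,0,0],[0,0,0.003,0,0,0],[0,0,0,0,0,0]]'; python3 shift.py '[[0,0,0.003,0,0,0],[0,0,0.003,0,0,0],[0,0,0,0,0,0]]';  python3 shift.py '[[0,0,0.002,0,0,0],[0,0,0,0,0,0]]'; python3 shift.py '[[0,0,0.002,0,0,0],[0,0,0,0,0,0]]'
```

```text
time_s: 24.7
ee_pos: [0.5226, 0.1223, 0.1057]
eef_rot: [3.141, 0.004, -0.092]
force: [-0.1, -0.2, -2.9]
grip_width: 0.0496
grip_force: 29.9
time_s: 25.0
ee_pos: [0.5238, 0.1225, 0.1018]
eef_rot: [-3.142, -0.0, -0.093]
force: [0.1, -0.3, -1.1]
grip_width: 0.0495
grip_force: 29.9
time_s: 25.3
ee_pos: [0.5235, 0.1225, 0.0954]
eef_rot: [3.141, 0.001, -0.093]
force: [0.2, -0.1, -1.0]
grip_width: 0.0492
grip_force: 29.9
time_s: 25.5
ee_pos: [0.5236, 0.1225, 0.0935]
eef_rot: [3.142, 0.0, -0.093]
force: [0.2, -0.3, -0.1]
grip_width: 0.0496
grip_force: 29.9
time_s: 25.7
ee_pos: [0.5236, 0.1225, 0.0915]
eef_rot: [3.141, 0.0, -0.093]
force: [-0.3, -0.9, -0.8]
grip_width: 0.0495
grip_force: 29.9
```

```bash
python3 shift.py '[[0,0,0.002,0,0,0],[0,0,0.002,0,0,0],[0,0,0,0,0,0]]'; python3 shift.py '[[0,0,0.001,0,0,0],[0,0,0,0,0,0]]'; python3 shift.py '[[0,0,0.0005,0,0,0],[0,0,0,0,0,0]]'; python3 shift.py '[[0,0,0.0005,0,0,0],[0,0,0,0,0,0]]'
```

```text
time_s: 26.0
ee_pos: [0.5236, 0.1225, 0.0874]
eef_rot: [3.141, 0.0, -0.093]
force: [-0.8, 0.4, -1.0]
grip_width: 0.0494
grip_force: 29.9
time_s: 26.2
ee_pos: [0.5237, 0.1225, 0.0867]
eef_rot: [3.142, 0.0, -0.093]
force: [0.4, -0.0, -1.4]
grip_width: 0.0497
grip_force: 29.9
time_s: 26.4
ee_pos: [0.5237, 0.1225, 0.0862]
eef_rot: [3.142, 0.0, -0.093]
force: [0.3, -0.0, -1.3]
grip_width: 0.0498
grip_force: 29.9
time_s: 26.6
ee_pos: [0.5238, 0.1226, 0.0859]
eef_rot: [-3.142, -0.0, -0.093]
force: [0.2, -0.4, 1.3]
grip_width: 0.0494
grip_force: 29.9
```

```bash
python3 shift.py '[[0,0,0.0006,0,0,0],[0,0,0,0,0,0]]'; python3 shift.py '[[0,0,0,0,0,0],[0,0,0,0,0,0],[0,0,0,0,0,0],[0,0,0,0,0,0]]' 0.094; python3 shift.py '[[0,0,-0.03,0,0,0],[0,0,-0.04,0,0,0],[0,0,-0.03,0,0,0],[-0.045,0,0,0,0,0],[-0.045,0,0,0,0,0],[-0.045,0,0,0,0,0],[0,0,0,0,0,0],[0,0,0,0,0,0]]'
python3 - <<'E'
from h import *
T=camrig.camera("top");S=camrig.camera("side")
cv2.imwrite("pics/fin.png",np.hstack([cv2.resize(T["pixels"][165:225,177:237],(390,390),interpolation=cv2.INTER_CUBIC),cv2.resize(S["pixels"][190:270,225:305],(400,390),interpolation=cv2.INTER_CUBIC)]))
E
```

```text
time_s: 26.8
ee_pos: [0.5239, 0.1226, 0.0859]
eef_rot: [-3.142, -0.001, -0.093]
force: [-3.9, -0.6, 8.5]
grip_width: 0.0499
grip_force: 29.9
time_s: 27.2
ee_pos: [0.5237, 0.1225, 0.085]
eef_rot: [-3.142, 0.0, -0.093]
force: [0.3, 0.9, -0.1]
grip_width: 0.078
grip_force: 0.0
time_s: 28.0
ee_pos: [0.3894, 0.1353, 0.1857]
eef_rot: [-3.141, -0.002, -0.092]
force: [0.6, -0.0, 0.1]
grip_width: 0.0942
grip_force: 0.0
```

View pics/fin.png

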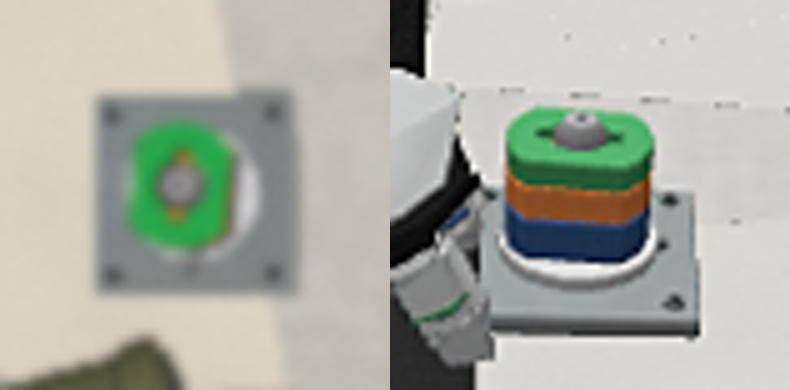

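The side view (stack at about x 505–655, y 105–260 in the picture) shows blue, orange and green flat with no gaps and the arm clear, so I'm handing in.

```bash
python3 -c "
from station import ctrl, camrig
print(ctrl.hand_in())"
```

```text
the job is handed in; nothing more can be done
None
```

All three rings are on the post in order (blue, orange, green), keyed and fully home with no visible gaps; each seated at its expected height with no more than about 13 N at the wrist, and the job was handed in at about 28 s.

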